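# Ready the ultrasonic bath for dosing

## Robot

A 6-joint arm with a two-finger parallel gripper is mounted at the origin on the work surface. World frame = base frame: x ahead of the robot, y to its left, z up, the work surface at z = 0. Lengths are in mm, angles in degrees, forces in N, time in s.
With the tool pointing down it reaches from about 350 to 850 mm from the base axis. Payload 8.1 kg.
Tool frame: the origin (TCP) lies at the centre of the arm's flange, where the gripper is bolted on; the fingertips stand 173 mm ahead of it and the grasp point (between the pads) lies 155 mm ahead of it; z points along the fingers, y is the line along which they close (so a half turn about z gives the same grasp; the last joint's range is limited). The gripper opens to 85 mm and grips with 20 to 120 N. Pads are 22 mm wide; open, the fingers measure 114 mm over their backs; the gripper's body (76 mm by 85 mm) begins 54 mm behind the grasp point. The pads swing forward as they close: fully open they stand 13 mm farther back than shut.
Start: joints at [-74.966, 7.471, 85.268, -0, 87.261, -4.893], TCP at [204.519, -564.074, 404.692] pointing down, gripper open.
Joint ranges: [-169.43, 169.43], [-51.17, 129.36], [1.28, 143.12], [-76.62, 256.62], [0, 156.53], [-152.29, 152.29]. Speed limits (degrees/s): [136.94, 136.94, 159.86, 180, 180, 180].

## Interface

Orientations are given as [roll, pitch, yaw] about the fixed x, y, z axes, in that order (R = Rz(yaw) Ry(pitch) Rx(roll)).
In Python, from bench import * gives the robot as it stands.
- The arm moves only by the shell command python3 -m jog 'ROWS' [FORCE]. ROWS is text: rows parted by semicolons, each of 7 numbers parted by spaces: the shift along the tool's x, y, z scaled (see below), then the turn, a rotation vector about the tool's x, y, z scaled (see below), then the closure, from -1 (fully open) to 1 (shut). In form: tx ty tz wx wy wz hand; .... A call has 1 to 5 rows; each row shifts and turns the commanded pose from where the row before left it, along the tool's axes as they then stand; what a row does not reach is not made up. The controller multiplies each number of a shift by 0.1 m and each number of a turn by 60 degrees. A row lasts 1/8 s, in which the tool goes at most 62.5 mm and 10.7 degrees, less where a joint would pass 70% of its speed; a pose out of reach is approached as far as the arm can. A call with a number of a shift or a turn outside -1 to 1 is refused whole. A call with a gripper value outside its range is refused whole. The fingers move at their own pace and stop on an object; FORCE is the grip in N (left out, the last holds). Time passes only in rows, so rows that do not move let the fingers close. It gives the time, the measured TCP pose, the force, the opening and the grip force at its end, in the units of the state.
- sense(): the state, without advancing time (a new reading comes with each control period).
- snapshot(name): name is "scene" or "side" or "wrist"; returns a dict with "img" (420x560x3 uint8, red, green, blue), "fx", "fy", "cx", "cy" (pixels), "extrinsics" (4x4, takes a point from camera to world coordinates). Camera axes: x right, y down, z forward; pixel columns grow to the right and rows downward; lengths in mm; the calibration is good to about 2 mm. A picture is of the moment at which its call begins. There is no depth.
- hand_in(): hands the job in; it is judged then, once.
The state is a dict: "time": time; "joint_pos": joint angles; "qd": joint speeds; "joint_efforts": joint torques, N m; "tool_pos": TCP position; "tcp_rot": TCP orientation; "ft_force": force on the tool from outside, world axes, zero at the start; "wrist_torque": the same for the moment, N m; "finger_gap": finger opening in mm; "grip_force": force on a finger pad.
Only numpy, scipy, OpenCV 4.12 (cv2) and the standard library are available. Lean on these libraries where they do the work, as an engineer would, in place of code of your own. Each camera call takes 0.05 s, during which the arm holds its last target. There are 200 camera calls.

## Task

Get the ultrasonic cleaner ready for dosing. Mix the closed bottle of concentrate by turning it over so that its cap points well downward, then stand it upright again about where it stood and let go of it. Then take the cleaner's lid by the bar at its front, raise it past its balance point until the hinge springs start to carry it, without letting it fly open, ease it back to just below that point and finish while still holding it there, so that its drips run into the tank while I pour; leave the other things where they are.

Things in the scene. Friction and masses are not known exactly. Their poses are not given: they have to be found in the camera images.
- bottle_mid (a point): Closed white bottle of concentrate with a narrow neck and a grey screw cap, 130 mm tall, round body 60 mm across up to 80 mm above its base, then tapering to a cap 28 mm across; 180 to 340 g. It stands upright on the worktop on one side of the cleaner, left or right. The point is on its axis half-way up (65 mm above its base); its z axis runs along the bottle from base to cap.
- lid_handle (a point): Middle of the black bar grip at the front of the cleaner's lid: a round bar 14 mm thick and 124 mm long between two steel arms, standing 48 mm clear of the lid's front edge (bar centre to edge) and 252 mm from the hinge line. The y axis runs along the bar; the frame turns with the lid. With the lid shut its x axis is level and points from the bar to the hinge, z is up, and the bar is 140 mm above the worktop with nothing under it.
- lid_hinge (a point): Middle of the lid's hinge line at the upper rear edge of the ultrasonic cleaner, a steel box 250 mm wide, 190 mm deep, 125 mm high, fixed to the worktop. Fixed point, 130 mm above the worktop; y axis = hinge line, x axis points from the cleaner's front to its rear (away from the bar), z up. The bar's centre travels round it on an arc in its x-z plane and lies 10 mm above the hinge when shut.
- lid (a joint): Opening angle of the 1 kg steel lid (26 mm thick) in rad: 0 = shut (at the start), 1.65 = wide open. Torsion springs in the hinge bear part of its weight; the balance point is at 0.80: below it the lid falls shut by itself, above it it springs wide open. Nothing else holds it. Shutting pull at the bar about 1 N when shut, 0.3 N at 0.7; opening pull 0.25 N at 0.9.
- jar: Bystander: squat white jar with a grey cap, 72 mm across, 70 mm tall, on the other side of the cleaner from the bottle. Origin at the centre of its underside.
- model: Bystander: plaster dental arch on its base, about 80 x 65 x 25 mm, on the worktop in front of the cleaner to the right. Origin at the underside.
- tweezers: Bystander: steel tweezers lying flat, 160 mm long, 9 mm high, on the worktop in front of the cleaner to the left. Origin at the underside, half-way along.
Mind the look-alikes: they are no part of the job. What is shaped like the part that bears bottle_mid but turquoise is not meant.

How it is judged (in metres and radians):
On the way, in this order (a step that is already met when the one before it is completed fails the run):
1. the bottle is turned over, its cap well below its base, clear of the worktop (angle between bottle_mid's own z axis and vertical above 2.1 rad and height (world z) of bottle_mid above 0.1 m), for 0.2 s.
2. the bottle stands upright again about where it stood, let go (angle between bottle_mid's own z axis and vertical below 0.12 rad and height (world z) of bottle_mid between 0.059 and 0.073 m and distance of bottle_mid from where it was at the start of the episode below 0.08 m and contact force between the fingers and bottle below 0.05 N and linear speed of bottle below 0.03 m/s), for 0.2 s.
3. the lid is raised past its balance point by its bar (value of joint lid above 0.82 rad and distance between the grasp point and lid_handle below 0.09 m and contact force between the fingers and lid above 0.05 N), for 0.1 s.
At the end, for the whole second after the job is handed in: The fingers hold the lid by its bar (grasp point within 90 mm of the bar's middle), still at 0.62 to 0.785 rad (1 to 10 degrees under its balance point at 0.80), nothing else props it; the bottle stands upright on the worktop, let go and at rest, within 80 mm of where it stood (all of step 2 and value of joint lid between 0.62 and 0.785 rad and velocity of joint lid between -0.05 and 0.05 rad/s and distance between the grasp point and lid_handle below 0.09 m and contact force between the fingers and lid above 0.05 N and contact force between each of bottle, jar, model, tweezers and lid below 0.05 N); the arm keeps its last pose, push and grip.
It fails at once if the lid flies open (beyond 1.15 rad) (value of joint lid above 1.15 rad).
It fails at once if the bottle is dropped (linear speed of bottle above 0.5 m/s and contact force between the fingers and bottle below 0.02 N).
It fails at once if another thing is moved by more than 30 mm (distance of any of jar, model, tweezers from where it was at the start of the episode above 0.03 m).
It also fails if it takes over 72 s, if anything falls off the work surface, if the arm or the gripper's body presses on something with over 40 N, if the wrist force passes 120 N, or if a joint passes its speed limit or range.

## Working session

There is one attempt and no reset: what is moved stays moved. The work goes in short steps, Python scripts to look and compute and a shell command to move; the robot and the scene stay as the last step left them, time stands still between calls to the robot, and variables do not carry over. Pictures are saved under pics/ and viewed, at most 10 in all, crops included, and the job is handed in when it is done.

```bash
mkdir -p pics; ls; python3 - <<'E'
from bench import *
import cv2,numpy as np
for n in ["scene","side"]:
    s=snapshot(n); cv2.imwrite(f"pics/{n}0.png",cv2.cvtColor(s["img"],cv2.COLOR_RGB2BGR))
    print(n,s["fx"],s["fy"],s["cx"],s["cy"]);print(np.round(s["extrinsics"],3).tolist())
print(sense())
E
```

```text
pics
scene 391.333045368746 391.333045368746 280.946411065224 210.64675023880818
[[0.349, 0.633, -0.692, 1205.841], [0.937, -0.243, 0.25, -161.09], [-0.01, -0.735, -0.677, 728.0], [0.0, 0.0, 0.0, 1.0]]
side 412.4836020521141 412.4836020521141 278.212323383648 211.6303836016794
[[-0.722, -0.348, 0.599, -45.574], [-0.692, 0.34, -0.637, 693.796], [0.018, -0.874, -0.486, 616.782], [0.0, 0.0, 0.0, 1.0]]
{'time': 0.1, 'joint_pos': array([-7.49656310e+01,  7.51140247e+00,  8.53239820e+01, -1.92553346e-03,
        8.72609908e+01, -4.89203570e+00]), 'qd': array([-0.01471487, -0.10828097, -0.18742273, -0.01075654,  0.00962669,
        0.02415867]), 'joint_efforts': array([ 8.21467329e-04, -5.70952678e+01, -5.01941335e+01, -1.73095332e-04,
        8.12761893e-03, -5.42389301e-06]), 'tool_pos': array([ 204.45863024, -563.86820872,  403.73357067]), 'tcp_rot': array([-1.79903812e+02, -6.30255973e-03,  1.99264931e+01]), 'ft_force': array([ 0.89135516, -0.69465438, -0.36645661]), 'wrist_torque': array([-0.02896586, -0.01843253,  0.01180321]), 'grip_force': 0.0, 'finger_gap': 85.53586197983802}
```

View pics/scene0.png

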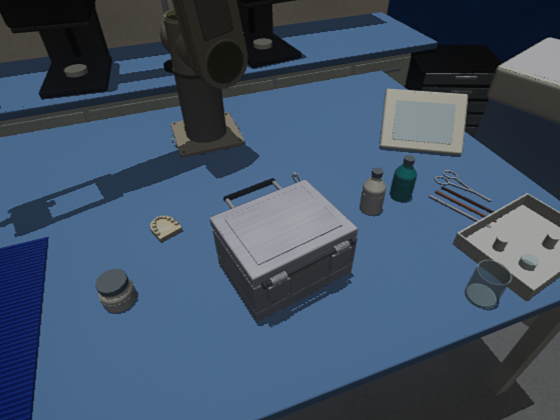

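View pics/side0.png

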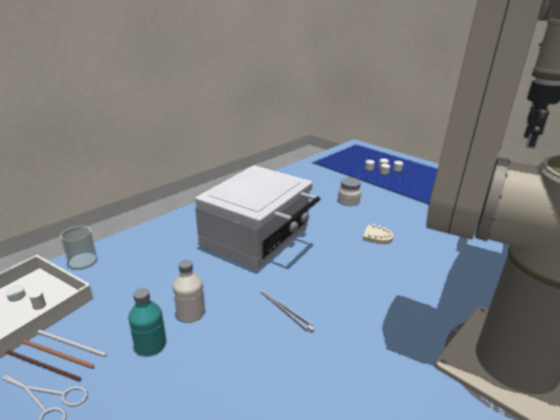

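The scene view shows the white bottle (cap about (377,173), body (372,197)) to the robot's left of the cleaner. The turquoise look-alike is at (404,182), the bar runs (225,197)–(275,183), the jar is at (116,290) and the model at (165,228). The side view shows the bottle at (188,292), its cap at (186,267), and the tweezers at (287,310).

```bash
cat > h.py <<'E'
from bench import *
import cv2,numpy as np
from scipy.spatial.transform import Rotation as R
def ray(s,u,v):
    d=s["extrinsics"][:3,:3]@np.array([(u-s["cx"])/s["fx"],(v-s["cy"])/s["fy"],1.]);return s["extrinsics"][:3,3],d/np.linalg.norm(d)
def plane(s,u,v,z):
    o,d=ray(s,u,v);return o+d*(z-o[2])/d[2]
def two(a,pa,b,pb):
    o1,d1=ray(a,*pa);o2,d2=ray(b,*pb)
    k=np.linalg.lstsq(np.c_[d1,-d2],o2-o1,rcond=None)[0]
    p,q=o1+k[0]*d1,o2+k[1]*d2;return (p+q)/2,np.linalg.norm(p-q)
def proj(s,p):
    c=np.linalg.inv(s["extrinsics"])@np.r_[p,1];return c[:2]/c[2]*s["fx"]+[s["cx"],s["cy"]]
E
python3 - <<'E'
from h import *
np.set_printoptions(precision=1,suppress=True)
a=snapshot("scene");b=snapshot("side")
# dark bar blob in scene
g=a["img"].max(2); m=np.zeros_like(g); m[172:206,215:285]=(g[172:206,215:285]<50)*255
n,l,st,c=cv2.connectedComponentsWithStats(m); i=1+st[1:,4].argmax()
ys,xs=np.where(l==i); print("bar",st[i],c[i])
L=[xs.min(),ys[xs==xs.min()].mean()];Rr=[xs.max(),ys[xs==xs.max()].mean()]
p=plane(a,*L,140);q=plane(a,*Rr,140);print(p,q,np.linalg.norm(p-q),"mid",(p+q)/2)
print("bar in side",proj(b,p),proj(b,q))
for s,roi,nm in((a,(165,218,355,390),"scene"),(b,(255,325,165,210),"side")):
    y0,y1,x0,x1=roi; im=s["img"][y0:y1,x0:x1].astype(int)
    w=(im[...,0]>im[...,2]-12).astype(np.uint8)
    n,l,st,c=cv2.connectedComponentsWithStats(w);i=1+st[1:,4].argmax();ys,xs=np.where(l==i)
    print(nm,"bottle x",xs.min()+x0,xs.max()+x0,"y",ys.min()+y0,ys.max()+y0,[(r+y0,xs[ys==r].min()+x0,xs[ys==r].max()+x0) for r in range(ys.min(),ys.max()+1,6)])
print("cap top",two(a,(377,171.5),b,(186,264.5)))
print("body",two(a,(373,197),b,(189,297)))
print("lid hinge corners scene z130",plane(a,270,270,130))
for u,v in((213,228),(325,185),(355,228),(253,270)):print(plane(a,u,v,138))
print("jar",plane(a,117,300,5),"model",plane(a,165,230,10),"tw",plane(b,262,292,5),plane(b,311,328,5))
print("turq",two(a,(408,160),b,(142,295)))
E
```

```text
bar [224 179  50  21 229] [249.  189.5]
[518.3 -51.2 140. ] [492.2  77.8 140. ] 131.65593113720527 mid [505.2  13.3 140. ]
bar in side [317.8 198.7] [291.2 220.4]
scene bottle x 360 385 y 169 214 [(169, np.int64(374), np.int64(380)), (175, np.int64(373), np.int64(381)), (181, np.int64(366), np.int64(382)), (187, np.int64(363), np.int64(385)), (193, np.int64(362), np.int64(384)), (199, np.int64(361), np.int64(382)), (205, np.int64(360), np.int64(381)), (211, np.int64(362), np.int64(380))]
side bottle x 173 203 y 261 321 [(261, np.int64(183), np.int64(187)), (267, np.int64(180), np.int64(190)), (273, np.int64(180), np.int64(194)), (279, np.int64(176), np.int64(200)), (285, np.int64(173), np.int64(201)), (291, np.int64(174), np.int64(202)), (297, np.int64(175), np.int64(202)), (303, np.int64(176), np.int64(203)), (309, np.int64(177), np.int64(203)), (315, np.int64(177), np.int64(201)), (321, np.int64(184), np.int64(191))]
cap top (array([539.6, 338.1, 125.7]), np.float64(5.146350872339709))
body (array([541.6, 339.1,  41.8]), np.float64(6.267264692255749))
lid hinge corners scene z130 [746.8 -19.  130. ]
[602.8 -97.  138. ]
[556.4 186.9 138. ]
[710.6 184.5 138. ]
[741.4 -51.3 138. ]
jar [ 610.1 -330.9    5. ] model [ 434.7 -200.8   10. ] tw [475.1 187.9   5. ] [325.2 195.2   5. ]
turq (array([522.4, 443.8, 122.4]), np.float64(2.8439880432484665))
```

```bash
cat >> h.py <<'E'
np.set_printoptions(precision=3,suppress=True)
def rows(p,rpy,n):
    "n equal rows from the measured pose to TCP p, rpy"
    s=sense();R0=R.from_euler('xyz',s["tcp_rot"],degrees=True);R1=R.from_euler('xyz',rpy,degrees=True)
    r=(R0.inv()*R1).as_rotvec()/n
    A=sum((R0*R.from_rotvec(k*r)).as_matrix() for k in range(n))
    print(n,"rows of shift",np.linalg.solve(A,np.array(p)-s["tool_pos"])/100,"turn",np.degrees(r)/60)
def st():
    s=sense();print(*(f"{k}={np.round(s[k],1)}" for k in("time","joint_pos","tool_pos","tcp_rot","ft_force","finger_gap","grip_force")))
E
python3 - <<'E'
from h import *
from scipy.optimize import least_squares
a=snapshot("scene");b=snapshot("side")
D=[(a,187,374),(a,193,373),(a,199,371.5),(a,205,370.5),(b,285,187),(b,291,188),(b,297,188.5),(b,303,189.5),(b,309,190)]
def f(q):
    o=[]
    for s,v,u in D:
        P=np.array([proj(s,[q[0],q[1],z]) for z in range(90,0,-15)]);o.append(np.interp(v,P[:,1],P[:,0])-u)
    return o
r=least_squares(f,[541,339]);print(r.x,r.fun)
for s in(a,b):print([proj(s,[*r.x,z]) for z in(0,65,130)])
rows([430,-100,420],[-180,0,20],9)
E
```

```text
[555.786 327.877] [-0.434 -0.599 -0.264 -0.429  0.168 -0.151  0.03  -0.494 -0.994]
[array([368.581, 212.671]), array([372.122, 194.438]), array([375.982, 174.562])]
[array([189.61 , 306.511]), array([186.917, 282.789]), array([184.018, 257.26 ])]
9 rows of shift [ 0.411 -0.399 -0.017] turn [-0. -0. -0.]
```

```bash
sed -n 1,5p h.py >/dev/null; python3 -m jog '0 0 0 0 0 0 -1'
```

```text
time: 0.42
tool_pos: [204.5, -564.0, 404.6]
tcp_rot: [-180.0, -0.0, 19.9]
ft_force: [-0.3, 0.2, -0.4]
finger_gap: 85.4
grip_force: 0.0
```

```bash
python3 -m jog '0.41 -0.40 0 0 0 0 -1; 0.41 -0.40 0 0 0 0 -1; 0.41 -0.40 0 0 0 0 -1; 0.41 -0.40 0 0 0 0 -1; 0.41 -0.40 0 0 0 0 -1' | head -2; python3 -m jog '0.41 -0.40 0 0 0 0 -1; 0.41 -0.40 0 0 0 0 -1; 0.41 -0.40 0 0 0 0 -1; 0.41 -0.40 0 0 0 0 -1; 0 0 0 0 0 0 -1' | head -3
python3 - <<'E'
from h import *
st()
y=np.radians(20);d=np.array([np.cos(y)*.866,np.sin(y)*.866,-.5])
g=np.array([541,339,55.])-155*d; print("grasp tcp",g, R.from_matrix(np.c_[np.cross([np.sin(y),-np.cos(y),0],d),[np.sin(y),-np.cos(y),0],d]).as_euler('xyz',degrees=True))
rpy=(R.from_euler('xyz',[-180,0,20],degrees=True)*R.from_euler('y',60,degrees=True)).as_euler('xyz',degrees=True);print(rpy)
pre=g+[-40*.94,-40*.34,130];print(pre)
rows(pre,rpy,9)
E
```

```text
time: 1.05
tool_pos: [329.5, -304.5, 404.9]
time: 1.68
tool_pos: [429.7, -96.4, 404.9]
tcp_rot: [-180.0, -0.1, 20.3]
time=1.7 joint_pos=[-19.3 -18.1 109.3   0.1  88.8  50.4] tool_pos=[429.7 -96.4 404.9] tcp_rot=[-180.    -0.1   20.3] ft_force=[-0.8 -1.6 -0.7] finger_gap=85.9 grip_force=0.0
grasp tcp [414.865 293.091 132.5  ] [180.    -59.999  20.   ]
[-180.  -60.   20.]
[377.265 279.491 262.5  ]
9 rows of shift [ 0.009 -0.412  0.19 ] turn [-0.     0.111  0.   ]
```

```bash
python3 -m jog '0 -0.55 0 0 0.16 0 -1; 0 -0.55 0 0 0.167 0 -1; 0 -0.55 0 0 0.167 0 -1; 0 -0.55 0 0 0.167 0 -1; 0 -0.55 0 0 0.167 0 -1' | head -3; python3 -m jog '0 -0.5 0 0 0.167 0 -1; 0 -0.3 0 0 0 0 -1; 0 0 0 0 0 0 -1' | head -3
python3 - <<'E'
from h import *
st()
rows([377,279,262],[180,-60,20],5)
s=snapshot("wrist");cv2.imwrite("pics/w1.png",cv2.cvtColor(s["img"],cv2.COLOR_RGB2BGR));print(s["extrinsics"],s["fx"],s["cx"],s["cy"])
print([proj(s,[541,339,z]) for z in(0,65,130)])
E
```

```text
time: 2.3
tool_pos: [377.4, 173.8, 406.3]
tcp_rot: [180.0, -48.0, 19.7]
time: 2.68
tool_pos: [357.7, 245.3, 406.2]
tcp_rot: [179.2, -55.9, 20.2]
time=2.7 joint_pos=[ 32.5 -48.2 137.1 -18.2  37.3 111.7] tool_pos=[357.7 245.3 406.2] tcp_rot=[179.2 -55.9  20.2] ft_force=[ 0.4 -1.1  0.2] finger_gap=85.2 grip_force=0.0
5 rows of shift [-0.212 -0.052  0.204] turn [0.002 0.014 0.   ]
[[  0.334  -0.735   0.591 422.147]
 [ -0.942  -0.266   0.203 271.198]
 [  0.008  -0.624  -0.781 452.652]
 [  0.      0.      0.      1.   ]] 359.78157132866716 272.49297028932585 210.41126930368173
[array([249.793, 356.279]), array([247.271, 337.663]), array([243.989, 313.422])]
```

View pics/w1.png

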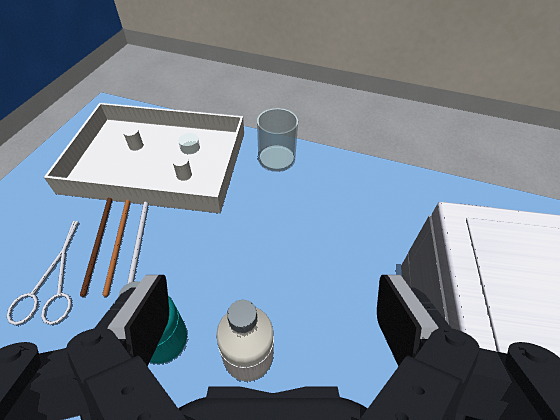

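The wrist view shows the white bottle's cap at (242,313), 2 px from where my estimate projects (244,313), and the turquoise one beside the left finger. The estimate holds, so I go to the pre-grasp.

```bash
python3 -m jog '-0.21 -0.05 0.2 0 0.014 0 -1; -0.21 -0.05 0.2 0 0.014 0 -1; -0.21 -0.05 0.2 0 0.014 0 -1; -0.21 -0.05 0.2 0 0.014 0 -1; -0.21 -0.05 0.2 0 0.014 0 -1' | head -3; python3 -m jog '0 0 0 0 0 0 -1'|head -3
python3 - <<'E'
from h import *
st()
rows([415,293,132.5],[180,-60,20],5)
s=snapshot("wrist");cv2.imwrite("pics/w2.png",cv2.cvtColor(s["img"],cv2.COLOR_RGB2BGR))
print([proj(s,[541,339,z]) for z in(0,65,130)])
E
```

```text
time: 3.35
tool_pos: [379.1, 267.4, 270.7]
tcp_rot: [179.4, -59.5, 20.2]
time: 3.48
tool_pos: [378.8, 266.8, 269.8]
tcp_rot: [179.4, -59.3, 20.1]
time=3.5 joint_pos=[ 33.9 -29.6 142.4 -55.8  15.2 152. ] tool_pos=[378.8 266.8 269.8] tcp_rot=[179.4 -59.3  20.1] ft_force=[-0.6 -0.2 -0.6] finger_gap=85.2 grip_force=0.0
5 rows of shift [-0.193 -0.026  0.213] turn [0.002 0.002 0.   ]
[array([257.871, 363.163]), array([255.707, 331.722]), array([252.572, 286.179])]
```

View pics/w2.png

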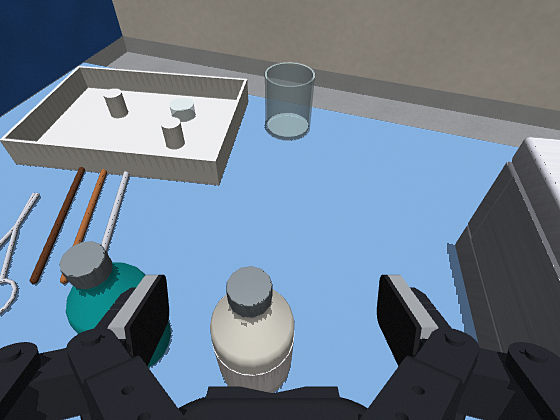

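The wrist view shows the bottle well centred between the open fingers (cap (249,290)). But this pose folds the arm to its limits (j3 142, j6 152), so I fit the arm's geometry and choose a steeper, radially aligned grasp.

```bash
cat >> h.py <<'E'
S=[([7.471,85.268],[np.hypot(204.519,564.074),404.692],90,0),([-18.1,109.3],[np.hypot(429.7,96.4),404.9],90,0)]
def W(q,a,h,L2,L3,e):
    p=np.radians(q[0]);t=np.radians(q[0]+q[1])
    return np.array([a+L2*np.sin(p)+L3*np.sin(t)+e*np.cos(t),h+L2*np.cos(p)+L3*np.cos(t)-e*np.sin(t)])
E
cat > fit.py <<'E'
from h import *
from scipy.optimize import least_squares
M=[([-74.97,7.47,85.27],[204.52,-564.07,404.69],[180,0,19.93]),([-19.3,-18.1,109.3],[429.7,-96.4,404.9],[180,-.1,20.3]),
([32.5,-48.2,137.1],[357.7,245.3,406.2],[179.2,-55.9,20.2]),([33.9,-29.6,142.4],[378.8,266.8,269.8],[179.4,-59.3,20.1])]
def f(x):
    o=[]
    for q,p,r in M:
        w=np.array(p)-x[5]*R.from_euler('xyz',r,degrees=True).as_matrix()[:,2]
        o+=list(W(q[1:],*x[:5])-[np.hypot(*w[:2]),w[2]])
    return np.array(o+[(x[4])*.02,(x[0])*.02])
r=least_squares(f,[0,300,300,300,0,100]);print(r.x,r.fun);x=r.x;np.save("k.npy",x)
def ik(rad,z,dn):
    c=np.radians(dn);w=[rad-x[5]*np.cos(c),z+x[5]*np.sin(c)]
    s=least_squares(lambda q:W(q,*x[:5])-w,[0,100]);return np.r_[s.x,90+dn-s.x.sum(),abs(s.fun).max()]
for dn in(30,35,40,45,50):
    c=np.radians(dn)
    for up in(0,130):print(dn,up,ik(639-155*np.cos(c),62+up+155*np.sin(c),dn))
for rad in(450,520,600):
  for z in(300,400,500):print("level",rad,z,ik(rad,z,0),ik(rad,z,15))
E
python3 fit.py
```

```text
[  1.168 318.711 366.92  554.622  59.811 191.638] [-0.004 -0.067  0.323 -0.476 -0.357  0.493  0.037  0.05   1.196  0.023]
30 0 [  1.29  136.366 -17.656   0.   ]
30 130 [-21.83 137.48   4.35   0.  ]
35 0 [ -1.213 134.644  -8.431   0.   ]
35 130 [-21.539 134.236  12.303   0.   ]
40 0 [ -2.507 132.233   0.275   0.   ]
40 130 [-20.316 130.556  19.76    0.   ]
45 0 [ -2.722 129.239   8.482   0.   ]
45 130 [-18.358 126.536  26.822   0.   ]
50 0 [ -2.015 125.766  16.25    0.   ]
50 130 [-15.826 122.249  33.576   0.   ]
level 450 300 [-31.4   151.755 -30.355   0.   ] [-39.653 150.309  -5.656   0.   ]
level 450 400 [-49.166 149.532 -10.366   0.   ] [-50.975 145.162  10.813   0.   ]
level 450 500 [-54.799 141.75    3.05    0.   ] [-53.251 135.929  22.321   0.   ]
level 520 300 [-13.436 139.603 -36.167   0.   ] [-20.426 138.398 -12.972   0.   ]
level 520 400 [-28.678 138.076 -19.398   0.   ] [-31.94  134.662   2.278   0.   ]
level 520 500 [-36.658 132.197  -5.538   0.   ] [-36.962 127.219  14.744   0.   ]
level 600 300 [  0.639 126.935 -37.574   0.   ] [ -5.104 125.802 -15.699   0.   ]
level 600 400 [-12.068 125.747 -23.679   0.   ] [-15.442 122.826  -2.384   0.   ]
level 600 500 [-20.122 120.982 -10.86    0.   ] [-21.242 116.575   9.667   0.   ]
```

```bash
cat >> h.py <<'E'
KX=[1.168,318.711,366.92,554.622,59.811,191.638]
LO=[-169.43,-51.17,1.28,-76.62,0,-152.29];HI=[169.43,129.36,143.12,256.62,156.53,152.29]
def fk(q,sg=1):
    r=R.from_euler('ZYZYZ',[q[0],q[1]+q[2],sg*q[3],q[4],q[5]+90],degrees=True).as_matrix()
    w=W(q[1:3],*KX[:5]);c,s=np.cos(np.radians(q[0])),np.sin(np.radians(q[0]))
    return np.array([c*w[0],s*w[0],w[1]])+KX[5]*r[:,2],r
def ik(p,r,seed):
    from scipy.optimize import least_squares
    def f(q):
        a,b=fk(q);return np.r_[(a-p),100*R.from_matrix(b.T@r).as_rotvec()]
    return min((least_squares(f,np.clip(s,np.array(LO)+.1,np.array(HI)-.1),bounds=(LO,HI)) for s in seed),key=lambda s:s.cost)
def tool(az,dn,spin=0):
    "tool axis at azimuth az, dn below level; spin 0: tool x up-ish"
    return (R.from_euler('Z',az,degrees=True)*R.from_euler('XYZ',[180,90-dn,0],degrees=True)*R.from_euler('z',spin,degrees=True)).as_matrix()
SEED=[[20,0,110,b,40,c] for b in(0,90,180) for c in(-120,-60,0,60,120)]
E
python3 - <<'E'
from h import *
for q in([33.9,-29.6,142.4,-55.8,15.2,152],[32.5,-48.2,137.1,-18.2,37.3,111.7]):
  for sg in(1,-1):
    p,r=fk(q,sg);print(sg,p,R.from_matrix(r).as_euler('xyz',degrees=True))
print(R.from_matrix(tool(20,30)).as_euler('xyz',degrees=True))
for az in(55,70):
  for dn in(35,40):
    for spin in(0,180):
      r=tool(az,dn,spin);p=np.array([541,339,62])-155*r[:,2]
      a=ik(p,r,SEED);b=ik(p+[0,0,150],r,[a.x]);print(az,dn,spin,np.round(p),np.round(a.x),round(a.cost,2),np.round(b.x),round(b.cost,2))
      for s2 in(180,-180):
        r2=tool(az,0,spin+s2*.9);p2=np.array([541,339,320])-155*r2[:,2];c=ik(p2,r2,SEED+[b.x]);print("    inv",s2,np.round(c.x),round(c.cost,2))
E
```

```text
Traceback (most recent call last):
  File "h.py", line 30, in fk
    r=R.from_euler('ZYZYZ',[q[0],q[1]+q[2],sg*q[3],q[4],q[5]+90],degrees=True).as_matrix()
      ~~~~~~~~~~~~^^^^^^^^^^^^^^^^^^^^^^^^^^^^^^^^^^^^^^^^^^^^^^^^^^^^^^^^^^^^
  File "scipy/spatial/transform/_rotation.pyx", line 1413, in scipy.spatial.transform._rotation.Rotation.from_euler
ValueError: Expected axis specification to be a non-empty string of upto 3 characters, got ZYZYZ
```

```bash
python3 - <<'E'
s=open('h.py').read()
s=s.replace("R.from_euler('ZYZYZ',[q[0],q[1]+q[2],sg*q[3],q[4],q[5]+90],degrees=True).as_matrix()","(R.from_euler('ZY',[q[0],q[1]+q[2]],degrees=True)*R.from_euler('ZYZ',[sg*q[3],q[4],q[5]+90],degrees=True)).as_matrix()")
open('h.py','w').write(s)
E
cat > plan.py <<'E'
from h import *
for q in([33.9,-29.6,142.4,-55.8,15.2,152],[32.5,-48.2,137.1,-18.2,37.3,111.7]):
  for sg in(1,-1):
    p,r=fk(q,sg);print(sg,p,R.from_matrix(r).as_euler('xyz',degrees=True))
print(R.from_matrix(tool(20,30)).as_euler('xyz',degrees=True))
for az in(55,70):
  for dn in(35,40):
    for spin in(0,180):
      r=tool(az,dn,spin);p=np.array([541,339,62])-155*r[:,2]
      a=ik(p,r,SEED);b=ik(p+[0,0,150],r,[a.x]);print(az,dn,spin,np.round(p),np.round(a.x),round(a.cost,2),np.round(b.x),round(b.cost,2))
      for s2 in(180,-180):
        r2=tool(az,0,spin+s2*.9);p2=np.array([541,339,320])-155*r2[:,2];c=ik(p2,r2,SEED+[b.x]);print("    inv",s2,np.round(c.x),round(c.cost,2))
E
python3 plan.py
```

```text
1 [411.274 226.297 269.984] [179.308 -59.346  20.104]
-1 [364.917 295.282 269.984] [-125.69    29.088  -60.75 ]
1 [388.758 204.659 406.749] [179.337 -55.921  20.092]
-1 [349.781 265.842 406.749] [-134.317  -36.68   -14.037]
[180. -60.  20.]
55 35 0 [468. 235. 151.] [ 16.   4. 129.  92.  31. -27.] 0.0 [ 16. -16. 128.  60.  37.  11.] 0.0
    inv 180 [  9. -13. 137. 118.  54. 119.] 0.0
    inv -180 [  9. -13. 137. 121.  55. 152.] 5.25
55 35 180 [468. 235. 151.] [ 16.   5. 129.  92.  31. 152.] 0.03 [ 15. -15. 133.  94.  33. 152.] 416.2
    inv 180 [  9. -13. 137. 118.  54. -61.] 0.0
    inv -180 [  9. -13. 137. 118.  54. -25.] 0.0
55 40 0 [473. 242. 162.] [ 17.   3. 127.  77.  29. -12.] 0.0 [ 17. -16. 125.  49.  38.  22.] 0.0
    inv 180 [  9. -13. 137. 118.  54. 119.] 0.0
    inv -180 [  9. -13. 137. 121.  55. 152.] 5.25
55 40 180 [473. 242. 162.] [ 17.   3. 129.  92.  28. 152.] 47.42 [ 17. -16. 132.  93.  30. 152.] 718.88
    inv 180 [  9. -13. 137. 118.  54. -61.] 0.0
    inv -180 [  9. -13. 137. 118.  54. -25.] 0.0
70 35 0 [498. 220. 151.] [  9.  12. 120.  78.  47. -28.] 0.0 [  9.  -6. 119.  63.  54.  -5.] 0.0
    inv 180 [  2.   0. 125. 103.  72. 125.] 0.0
    inv -180 [  2.   1. 125. 108.  74. 152.] 74.81
70 35 180 [498. 220. 151.] [  9.  12. 120.  78.  47. 152.] 0.0 [  8.  -5. 122.  79.  53. 152.] 322.19
    inv 180 [  2.   0. 125. 103.  72. -55.] 0.0
    inv -180 [  2.   0. 125. 103.  72. -19.] 0.0
70 40 0 [500. 227. 162.] [ 11.  10. 119.  69.  45. -18.] 0.0 [ 11.  -7. 117.  55.  53.   3.] 0.0
    inv 180 [  2.   0. 125. 103.  72. 125.] 0.0
    inv -180 [  2.   1. 125. 108.  74. 152.] 74.81
70 40 180 [500. 227. 162.] [ 11.  11. 120.  76.  45. 152.] 37.32 [  9.  -6. 122.  77.  52. 152.] 571.8
    inv 180 [  2.   0. 125. 103.  72. -55.] 0.0
    inv -180 [  2.   0. 125. 103.  72. -19.] 0.0
```

```bash
cat > fit.py <<'E'
import h
from h import *
from scipy.optimize import least_squares
M=[([-74.966,7.471,85.268,0,87.261,-4.893],[204.52,-564.07,404.69]),([-19.3,-18.1,109.3,.1,88.8,50.4],[429.7,-96.4,404.9]),
([32.5,-48.2,137.1,-18.2,37.3,111.7],[357.7,245.3,406.2]),([33.9,-29.6,142.4,-55.8,15.2,152.],[378.8,266.8,269.8])]
def f(x):
    h.KX=x[:6];h.B=x[6]
    return np.r_[np.concatenate([fk(q)[0]-p for q,p in M]),x[0]*.02,x[4]*.02]
r=least_squares(f,[0,300,400,400,0,100,50]);print(r.x,r.fun)
E
python3 - <<'E'
s=open('h.py').read()
s=s.replace("KX=[","B=0\nKX=[",1).replace("return np.array([c*w[0],s*w[0],w[1]])","return np.array([c*w[0]-s*B,s*w[0]+c*B,w[1]])")
open('h.py','w').write(s)
E
python3 fit.py
```

```text
[ -0.999 317.116 368.337 554.332  60.406 190.511  51.037] [-0.19   0.06   0.299  0.204  0.278 -0.186 -0.198  0.214 -0.071  0.3
 -0.339 -0.041 -0.02   1.208]
```

Full model now fits to 0.3 mm. Replan with it.

```bash
sed -i 's/^B=0/B=51.04/; s/^KX=.*/KX=[-1,317.1,368.3,554.3,60.4,190.5]/' h.py; python3 plan.py | tail -n +5
python3 - <<'E'
from h import *
# lid: bar (505,13,140), azimuth 11.4, hinge 252 ahead
hz=np.array([752,63,130.]);u=np.array([np.cos(np.radians(11.4)),np.sin(np.radians(11.4)),0])
for d0 in(30,45,60):
  for th in(0,.4,.85):
    a=th+np.arctan2(10,252);bar=hz-252.2*np.cos(a)*u+[0,0,252.2*np.sin(a)]
    for spin in(90,-90):
      r=tool(11.4,d0+np.degrees(th),spin);s=ik(bar-155*r[:,2],r,SEED);print(d0,th,spin,np.round(bar),np.round(s.x),round(s.cost,2))
E
```

```text
[180. -60.  20.]
55 35 0 [468. 235. 151.] [  8.   5. 129.  87.  37. -27.] 0.0 [  8. -16. 128.  61.  43.   5.] 0.0
    inv 180 [  1. -13. 137. 112.  61. 123.] 0.0
    inv -180 [  1. -12. 137. 116.  62. 152.] 29.38
55 35 180 [468. 235. 151.] [  8.   5. 129.  87.  37. 152.] 0.02 [  7. -15. 132.  89.  41. 152.] 423.75
    inv 180 [  1. -13. 137. 112.  61. -57.] 0.0
    inv -180 [  1. -13. 137. 112.  61. -21.] 0.0
55 40 0 [473. 242. 162.] [ 10.   3. 127.  75.  34. -14.] 0.0 [ 10. -16. 125.  51.  44.  15.] 0.0
    inv 180 [  1. -13. 137. 112.  61. 123.] 0.0
    inv -180 [  1. -12. 137. 116.  62. 152.] 29.38
55 40 180 [473. 242. 162.] [ 10.   3. 128.  86.  34. 152.] 46.03 [  8. -15. 131.  88.  39. 152.] 722.57
    inv 180 [  1. -13. 137. 112.  61. -57.] 0.0
    inv -180 [  1. -13. 137. 112.  61. -21.] 0.0
70 35 0 [498. 220. 151.] [  3.  12. 120.  74.  52. -29.] 0.0 [  3.  -6. 119.  62.  59.  -8.] 0.0
    inv 180 [ -5.  -0. 125.  99.  78. 126.] 0.0
    inv -180 [ -5.   2. 125. 103.  79. 152.] 105.15
70 35 180 [498. 220. 151.] [  3.  12. 120.  74.  52. 151.] 0.0 [  1.  -5. 122.  75.  59. 152.
[... 966 characters left out ...]
[505.  13. 140.] [-18. -38. 143.  28.  46. -45.] 130.7
45 0.4 90 [528.  18. 237.] [-10. -24. 118.  12.  66. 152.] 26.38
45 0.4 -90 [528.  18. 237.] [ -8. -24. 118.   8.  66. -22.] 0.0
45 0.85 90 [596.  32. 326.] [ -2.   9.  76.   1.  98. 152.] 317.86
45 0.85 -90 [596.  32. 326.] [ -1.   9.  75.  -1.  99. -13.] 0.0
60 0 90 [505.  13. 140.] [-12. -31. 135.  15.  49. 149.] 0.0
60 0 -90 [505.  13. 140.] [-12. -31. 135.  15.  49. -31.] 0.0
60 0.4 90 [528.  18. 237.] [ -7. -10. 105.   7.  79. 152.] 135.34
60 0.4 -90 [528.  18. 237.] [ -5. -10. 104.   2.  79. -17.] 0.0
60 0.85 90 [596.  32. 326.] [  1.  24.  60.  -7. 115. 152.] 346.32
60 0.85 -90 [596.  32. 326.] [  0.  24.  60.  -4. 114. -12.] 0.0
```

```bash
cat >> h.py <<'E'
def chain(wps,q=None,last=None):
    "wps: (p, Rot matrix, nrows); prints row values per stage and the joints at its end"
    s=sense();q=s["joint_pos"] if q is None else q
    p0=s["tool_pos"];R0=R.from_euler('xyz',s["tcp_rot"],degrees=True)
    for p,m,n in wps:
        R1=R.from_matrix(m);r=(R0.inv()*R1).as_rotvec()/n
        A=sum((R0*R.from_rotvec(k*r)).as_matrix() for k in range(n));sh=np.linalg.solve(A,np.array(p)-p0)
        pk,Rk=p0,R0;ok=0;dq=0
        for k in range(n):
            pk=pk+Rk.apply(sh);Rk=Rk*R.from_rotvec(r);a=ik(pk,Rk.as_matrix(),[q]);dq=max(dq,abs(a.x-q).max());q=a.x;ok=max(ok,a.cost)
        print(n,"rows",sh/100,np.degrees(r)/60,"end",np.round(p),np.round(q),"err %.2f maxstep %.0f"%(ok,dq))
        p0,R0=np.array(p),R1
E
python3 - <<'E'
from h import *
g=tool(60,40);gp=np.array([541,339,62])-155*g[:,2];print(gp)
chain([([400,230,345],tool(20,65),5),([440,190,345],tool(60,65),5),(gp+[-15,-26,130],g,5),(gp,g,5)])
E
```

```text
[481.632 236.171 161.632]
5 rows [ 0.117  0.085 -0.094] [ 0.001 -0.115 -0.001] end [400 230 345] [ 24. -26. 123.  -2.  58.  95.] err 0.00 maxstep 30
5 rows [0.016 0.114 0.008] [ 0.056  0.    -0.121] end [440 190 345] [ 10. -19. 118.  21.  66.  34.] err 0.00 maxstep 13
5 rows [-0.011  0.026  0.124] [0.    0.083 0.   ] end [467. 210. 292.] [  5. -15. 126.  55.  50.   4.] err 0.00 maxstep 8
5 rows [-0.161 -0.     0.213] [0. 0. 0.] end [482. 236. 162.] [  8.   5. 125.  72.  39. -17.] err 0.00 maxstep 5
```

```bash
python3 -m jog '0.12 0.085 -0.1 0 -0.05 0 -1; 0.12 0.085 -0.1 0 -0.05 0 -1; 0.12 0.085 -0.1 0 -0.115 0 -1; 0.12 0.085 -0.1 0 -0.115 0 -1; 0.12 0.085 -0.1 0 -0.115 0 -1' | head -3; python3 -m jog '0 0 0 0 -0.115 0 -1; 0 0 0 0 -0.02 0 -1;0 0 0 0 0 0 -1'|head -3
python3 - <<'E'
from h import *
st()
g=tool(60,40);gp=np.array([541,339,62])-155*g[:,2]
chain([([440,190,345],tool(60,65),5),(gp+[-15,-26,130],g,5),(gp,g,5)])
E
```

```text
time: 4.15
tool_pos: [390.7, 229.9, 348.9]
tcp_rot: [180.0, -33.7, 19.5]
time: 4.53
tool_pos: [390.8, 230.1, 346.2]
tcp_rot: [179.7, -25.8, 19.6]
time=4.5 joint_pos=[ 25.1 -28.1 124.7  -3.2  57.8  96.7] tool_pos=[390.8 230.1 346.2] tcp_rot=[179.7 -25.8  19.6] ft_force=[-0.6  0.  -0.3] finger_gap=85.3 grip_force=0.0
5 rows [0.029 0.125 0.017] [ 0.059 -0.002 -0.122] end [440 190 345] [ 10. -19. 118.  21.  66.  34.] err 0.00 maxstep 14
5 rows [-0.011  0.026  0.124] [0.    0.083 0.   ] end [467. 210. 292.] [  5. -15. 126.  55.  50.   4.] err 0.00 maxstep 8
5 rows [-0.161 -0.     0.213] [0. 0. 0.] end [482. 236. 162.] [  8.   5. 125.  72.  39. -17.] err 0.00 maxstep 5
```

```bash
python3 -m jog '0.03 0.125 0.017 0.059 0 -0.12 -1; 0.03 0.125 0.017 0.059 0 -0.12 -1; 0.03 0.125 0.017 0.059 0 -0.12 -1; 0.03 0.125 0.017 0.059 0 -0.12 -1; 0.03 0.125 0.017 0.059 0 -0.12 -1' | head -3; python3 -m jog '0 0.02 0.124 0 0.083 0 -1; 0 0.02 0.124 0 0.083 0 -1; 0 0.02 0.124 0 0.083 0 -1; 0 0.02 0.124 0 0.083 0 -1; 0 0.02 0.124 0 0.083 0 -1'|head -3; python3 -m jog '0 0 0 0 0 0 -1'|head -3
python3 - <<'E'
from h import *
st()
g=tool(60,40);gp=np.array([541,339,62])-155*g[:,2]
chain([(gp,g,6)])
s=snapshot("wrist");cv2.imwrite("pics/w3.png",cv2.cvtColor(s["img"],cv2.COLOR_RGB2BGR))
print([proj(s,[541,339,z]) for z in(0,65,130)])
E
```

```text
time: 5.15
tool_pos: [439.9, 189.8, 344.5]
tcp_rot: [-180.0, -25.7, 59.8]
time: 5.78
tool_pos: [466.3, 215.9, 294.1]
tcp_rot: [-179.9, -50.6, 59.5]
time: 5.9
tool_pos: [465.7, 215.6, 292.9]
tcp_rot: [-179.7, -50.4, 59.3]
time=5.9 joint_pos=[  5.4 -14.8 126.3  55.5  49.3   5.1] tool_pos=[465.7 215.6 292.9] tcp_rot=[-179.7  -50.4   59.3] ft_force=[-0.6 -0.9 -0.8] finger_gap=85.6 grip_force=0.0
6 rows [-0.141  0.006  0.173] [ 0.001 -0.001 -0.001] end [482. 236. 162.] [  8.   5. 125.  72.  39. -17.] err 0.00 maxstep 4
[array([277.651, 350.142]), array([278.402, 330.509]), array([279.546, 300.579])]
```

View pics/w3.png

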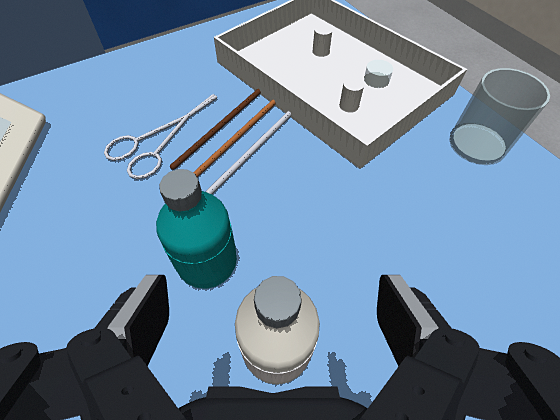

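The wrist view shows the bottle centred (cap (278,294), expected (279,300)), so it stands about 5 mm further ahead. Turquoise (195,230) is clear of the fingers. Descend and close.

```bash
python3 -m jog '-0.14 0.006 0.18 0 0 0 -1; -0.14 0.006 0.18 0 0 0 -1; -0.14 0.006 0.18 0 0 0 -1; -0.14 0.006 0.18 0 0 0 -1; -0.14 0.006 0.18 0 0 0 -1'; python3 -m jog '-0.14 0.006 0.18 0 0 0 -1; 0 0 0.02 0 0 0 -1'; python3 -m jog '0 0 0 0 0 0 -0.2; 0 0 0 0 0 0 0.1; 0 0 0 0 0 0 0.4; 0 0 0 0 0 0 1; 0 0 0 0 0 0 1' 50;  python3 -m jog '0 0 0 0 0 0 1; 0 0 0 0 0 0 1; 0 0 0 0 0 0 1; 0 0 0 0 0 0 1' 50
```

```text
time: 6.58
tool_pos: [482.0, 236.2, 183.7]
tcp_rot: [-180.0, -50.4, 59.6]
ft_force: [-0.8, 0.4, 0.4]
finger_gap: 85.5
grip_force: 0.0
time: 6.82
tool_pos: [484.7, 241.4, 158.8]
tcp_rot: [-179.7, -50.3, 59.4]
ft_force: [0.0, 0.9, -0.9]
finger_gap: 85.2
grip_force: 0.0
time: 7.45
tool_pos: [485.9, 241.5, 161.3]
tcp_rot: [-180.0, -50.6, 59.6]
ft_force: [-4.9, -1.3, 7.1]
finger_gap: 58.8
grip_force: 52.9
time: 7.95
tool_pos: [485.9, 241.5, 161.4]
tcp_rot: [-180.0, -50.6, 59.6]
ft_force: [-4.5, -0.2, 6.1]
finger_gap: 58.6
grip_force: 52.9
```

```bash
python3 -m jog '0.19 0 -0.16 0 0 0 1; 0.19 0 -0.16 0 0 0 1; 0.19 0 -0.16 0 0 0 1; 0.19 0 -0.16 0 0 0 1; 0.19 0 -0.16 0 0 0 1'; python3 -m jog '0.19 0 -0.16 0 0 0 1; 0.19 0 -0.16 0 0 0 1; 0.19 0 -0.16 0 0 0 1; 0 0 0 0 0 0 1'
python3 - <<'E'
from h import *
st()
P=lambda dn,sp:np.array([543,343,300])-155*tool(60,dn,sp)[:,2]
chain([(P(0,0),tool(60,0,0),5),(P(0,90),tool(60,0,90),10),(P(0,150),tool(60,0,150),6)])
chain([(P(20,85),tool(60,20,85),9),(P(0,160),tool(60,0,160),8)])
E
```

```text
time: 8.57
tool_pos: [484.6, 239.7, 284.6]
tcp_rot: [-179.9, -50.4, 59.5]
ft_force: [1.1, 0.1, -2.8]
finger_gap: 58.9
grip_force: 55.1
time: 9.07
tool_pos: [485.2, 239.2, 361.1]
tcp_rot: [179.8, -50.6, 59.8]
ft_force: [-0.1, -0.6, -3.1]
finger_gap: 58.5
grip_force: 55.1
time=9.1 joint_pos=[  8.3 -15.9 119.6  50.2  51.6  14.9] tool_pos=[485.2 239.2 361.1] tcp_rot=[179.8 -50.6  59.8] ft_force=[-0.1 -0.6 -3.1] finger_gap=58.5 grip_force=55.1
5 rows [-0.144 -0.003 -0.018] [ 0.001  0.131 -0.   ] end [466. 209. 300.] [ -1.  -5. 133. 108.  67. -41.] err 0.00 maxstep 13
10 rows [0. 0. 0.] [-0.    0.    0.15] end [466. 209. 300.] [ -1.  -5. 133. 108.  67.  49.] err 0.00 maxstep 9
6 rows [ 0. -0.  0.] [-0.    -0.     0.167] end [466. 209. 300.] [ -1.  -5. 133. 108.  67. 109.] err 0.00 maxstep 10
9 rows [-0.022  0.013 -0.021] [0.027 0.028 0.156] end [470. 217. 353.] [  2. -18. 129.  79.  55.  74.] err 0.00 maxstep 7
8 rows [0.034 0.064 0.002] [ 0.038 -0.024  0.155] end [465. 209. 300.] [ -1.  -5. 133. 108.  67. 119.] err 0.00 maxstep 6
```

```bash
python3 -m jog '-0.14 0 -0.02 0 0.13 0 1; -0.14 0 -0.02 0 0.13 0 1; -0.14 0 -0.02 0 0.13 0 1; -0.14 0 -0.02 0 0.13 0 1; -0.14 0 -0.02 0 0.13 0 1'|head -4; for i in 1 2; do :; done; python3 -m jog '0 0 0 0 0 0.15 1; 0 0 0 0 0 0.15 1; 0 0 0 0 0 0.15 1; 0 0 0 0 0 0.15 1; 0 0 0 0 0 0.15 1'|head -4; python3 -m jog '0 0 0 0 0 0.15 1; 0 0 0 0 0 0.15 1; 0 0 0 0 0 0.15 1; 0 0 0 0 0 0.15 1; 0 0 0 0 0 0.15 1'|head -4; python3 -m jog '0 0 0 0 0 0.16 1; 0 0 0 0 0 0.16 1; 0 0 0 0 0 0.16 1; 0 0 0 0 0 0.16 1; 0 0 0 0 0 0.16 1'|head -4; python3 -m jog '0 0 0 0 0 0.16 1; 0 0 0 0 0 0.1 1; 0 0 0 0 0 0 1; 0 0 0 0 0 0 1; 0 0 0 0 0 0 1'
python3 - <<'E'
from h import *
st()
m=R.from_euler('xyz',sense()["tcp_rot"],degrees=True).as_matrix();b=m@(tool(60,40).T@[0,0,1]);print("bottle angle",np.degrees(np.arccos(b[2])))
s=snapshot("side");cv2.imwrite("pics/s2.png",cv2.cvtColor(s["img"],cv2.COLOR_RGB2BGR))
E
```

```text
time: 9.7
tool_pos: [465.2, 206.9, 297.8]
tcp_rot: [-165.5, -89.6, 45.0]
ft_force: [-0.1, 1.3, -3.3]
time: 10.32
tool_pos: [465.4, 207.5, 297.7]
tcp_rot: [-91.0, -44.5, -29.7]
ft_force: [0.3, 0.1, -2.0]
time: 10.95
tool_pos: [465.4, 207.5, 297.8]
tcp_rot: [-90.7, 0.5, -30.5]
ft_force: [0.4, -0.1, -3.3]
time: 11.58
tool_pos: [465.4, 207.4, 297.8]
tcp_rot: [-91.1, 48.5, -31.3]
ft_force: [-0.0, 0.2, -3.0]
time: 12.2
tool_pos: [465.9, 207.6, 299.2]
tcp_rot: [-91.3, 63.6, -31.6]
ft_force: [0.9, -1.3, -3.1]
finger_gap: 58.7
grip_force: 55.3
time=12.2 joint_pos=[ -1.4  -5.4 132.7 108.1  66.9 112.8] tool_pos=[465.9 207.6 299.2] tcp_rot=[-91.3  63.6 -31.6] ft_force=[ 0.9 -1.3 -3.1] finger_gap=58.7 grip_force=55.3
bottle angle 132.8333727490062
```

View pics/s2.png

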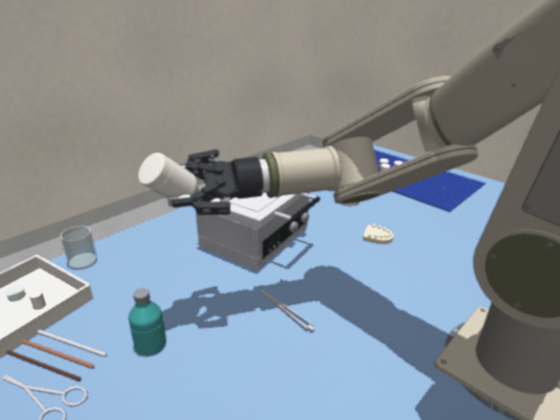

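The side view shows the bottle turned over, its base up at (160,168) and its cap down toward (195,190), held firmly. Now reverse.

```bash
python3 -m jog '0 0 0 0 0 -0.15 1; 0 0 0 0 0 -0.15 1; 0 0 0 0 0 -0.15 1; 0 0 0 0 0 -0.15 1; 0 0 0 0 0 -0.15 1'|head -3; python3 -m jog '0 0 0 0 0 -0.15 1; 0 0 0 0 0 -0.15 1; 0 0 0 0 0 -0.15 1; 0 0 0 0 0 -0.15 1; 0 0 0 0 0 -0.15 1'|head -3; python3 -m jog '0 0 0 0 0 -0.15 1; 0 0 0 0 0 -0.15 1; 0 0 0 0 0 -0.15 1; 0 0 0 0 0 -0.15 1; 0 0 0 0 0 -0.15 1'|head -3;  python3 -m jog '0 0 0 0 0 -0.15 1; 0 0 0 0 0 -0.15 1; 0 0 0 0 0 0 1'|head -3
python3 - <<'E'
from h import *
st()
g=R.from_euler('xyz',[-180,-50.6,59.6],degrees=True).as_matrix();p=np.array([485.9,241.5,161.4])
chain([(p+[0,0,150],g,6),(p+[0,0,25],g,6),(p,g,4)])
E
```

```text
time: 12.88
tool_pos: [466.0, 207.6, 299.6]
tcp_rot: [-90.6, 18.3, -30.6]
time: 13.5
tool_pos: [466.0, 207.6, 299.6]
tcp_rot: [-90.6, -26.7, -30.1]
time: 14.12
tool_pos: [466.0, 207.6, 299.6]
tcp_rot: [-91.8, -71.6, -28.7]
time: 14.5
tool_pos: [466.0, 207.6, 299.6]
tcp_rot: [-127.5, -89.1, 7.1]
time=14.5 joint_pos=[ -1.3  -5.4 132.7 108.1  66.9 -40.1] tool_pos=[466.  207.6 299.6] tcp_rot=[-127.5  -89.1    7.1] ft_force=[ 0.1  1.  -2.5] finger_gap=58.8 grip_force=55.2
6 rows [ 0.038 -0.     0.058] [-0.001 -0.108 -0.002] end [486. 242. 311.] [  9. -12. 122.  54.  48.   9.] err 0.00 maxstep 10
6 rows [-0.161  0.     0.132] [0. 0. 0.] end [486. 242. 186.] [  9.   2. 124.  70.  40. -12.] err 0.00 maxstep 4
4 rows [-0.048 -0.     0.04 ] [0. 0. 0.] end [486. 242. 161.] [  9.   6. 124.  74.  39. -17.] err 0.00 maxstep 1
```

```bash
python3 -m jog '0.04 0 0.06 0 -0.108 0 1; 0.04 0 0.06 0 -0.108 0 1; 0.04 0 0.06 0 -0.108 0 1; 0.04 0 0.06 0 -0.108 0 1; 0.04 0 0.06 0 -0.108 0 1'|head -3; python3 -m jog '0.04 0 0.06 0 -0.108 0 1; -0.16 0 0.13 0 0 0 1; -0.16 0 0.13 0 0 0 1; -0.16 0 0.13 0 0 0 1; -0.16 0 0.13 0 0 0 1'|head -3; python3 -m jog '-0.16 0 0.13 0 0 0 1; -0.16 0 0.13 0 0 0 1; 0 0 0 0 0 0 1; 0 0 0 0 0 0 1'
python3 - <<'E'
from h import *
st()
g=R.from_euler('xyz',[-180,-50.6,59.6],degrees=True).as_matrix();p=np.array([485.9,241.5,161.4])
chain([(p,g,5)])
E
```

```text
time: 15.12
tool_pos: [482.9, 236.5, 312.1]
tcp_rot: [-178.4, -56.9, 58.1]
time: 15.75
tool_pos: [485.3, 242.8, 228.9]
tcp_rot: [-178.6, -50.6, 58.4]
time: 16.25
tool_pos: [485.3, 242.9, 189.0]
tcp_rot: [-178.8, -50.6, 58.6]
ft_force: [0.1, -0.2, -3.6]
finger_gap: 58.7
grip_force: 55.1
time=16.2 joint_pos=[  8.7   2.2 124.   69.3  40.3 -11.3] tool_pos=[485.3 242.9 189. ] tcp_rot=[-178.8  -50.6   58.6] ft_force=[ 0.1 -0.2 -3.6] finger_gap=58.7 grip_force=55.1
5 rows [-0.044  0.003  0.034] [-0.002 -0.    -0.002] end [486. 242. 161.] [  9.   6. 124.  74.  39. -17.] err 0.00 maxstep 1
```

```bash
python3 -m jog '-0.05 0 0.04 -0.002 0 -0.002 1; -0.05 0 0.04 -0.002 0 -0.002 1; -0.05 0 0.04 -0.002 0 -0.002 1; -0.02 0 0.018 -0.002 0 -0.002 1; 0 0 0 -0.002 0 -0.002 1'; python3 -m jog '-0.015 0 0.013 0 0 0 1; -0.015 0 0.013 0 0 0 1; 0 0 0 0 0 0 1'
```

```text
time: 16.88
tool_pos: [484.6, 242.7, 166.0]
tcp_rot: [179.8, -50.5, 59.7]
ft_force: [0.7, -0.9, -2.2]
finger_gap: 58.8
grip_force: 55.1
time: 17.25
tool_pos: [484.8, 242.8, 162.3]
tcp_rot: [179.8, -50.6, 59.7]
ft_force: [-0.3, 0.2, -2.6]
finger_gap: 58.8
grip_force: 55.1
```

```bash
python3 -m jog '-0.008 0 0.006 0 0 0 1; 0 0 0 0 0 0 1'; python3 -m jog '-0.008 0 0.006 0 0 0 1; 0 0 0 0 0 0 1'
```

```text
time: 17.5
tool_pos: [484.8, 242.8, 161.5]
tcp_rot: [179.8, -50.6, 59.7]
ft_force: [-1.0, -0.9, -3.5]
finger_gap: 58.7
grip_force: 55.1
time: 17.75
tool_pos: [485.1, 243.0, 161.2]
tcp_rot: [179.7, -50.7, 59.8]
ft_force: [-4.7, -1.2, 4.9]
finger_gap: 58.5
grip_force: 55.5
```

```bash
python3 -m jog '0 0 0 0 0 0 0.2; 0 0 0 0 0 0 0; 0 0 0 0 0 0 -0.2; 0 0 0 0 0 0 -1; 0 0 0 0 0 0 -1' ; python3 -m jog '0 0 0 0 0 0 -1; 0 0 0 0 0 0 -1; 0 0 0 0 0 0 -1'|tail -3;python3 -m jog '0 0 -0.15 0 0 0 -1; 0 0 -0.2 0 0 0 -1; 0 0 -0.3 0 0 0 -1; 0 0 -0.4 0 0 0 -1; 0 0 0 0 0 0 -1'
python3 - <<'E'
from h import *
st()
for n in("side","wrist"):
  s=snapshot(n);cv2.imwrite(f"pics/{n}3.png",cv2.cvtColor(s["img"],cv2.COLOR_RGB2BGR));print([proj(s,[541,339,z]) for z in(0,130)])
a=cv2.imread("pics/side3.png");b=cv2.imread("pics/wrist3.png");cv2.imwrite("pics/c3.png",np.hstack([a[150:400,50:450],b[150:400,80:480]]))
E
```

```text
time: 18.38
tool_pos: [484.9, 242.6, 160.5]
tcp_rot: [179.7, -50.6, 59.7]
ft_force: [0.8, -0.4, 0.2]
finger_gap: 85.2
grip_force: 0.0
ft_force: [0.0, 0.5, 0.3]
finger_gap: 85.3
grip_force: 0.0
time: 19.38
tool_pos: [444.1, 171.8, 229.3]
tcp_rot: [179.4, -50.7, 59.9]
ft_force: [0.0, 0.9, 0.1]
finger_gap: 85.2
grip_force: 0.0
time=19.4 joint_pos=[ -1.  -13.  132.7  61.8  49.6  -8.7] tool_pos=[444.1 171.8 229.3] tcp_rot=[179.4 -50.7  59.9] ft_force=[0.  0.9 0.1] finger_gap=85.2 grip_force=0.0
[array([189.398, 312.434]), array([183.68 , 262.677])]
[array([270.764, 271.175]), array([271.147, 165.22 ])]
```

View pics/c3.png

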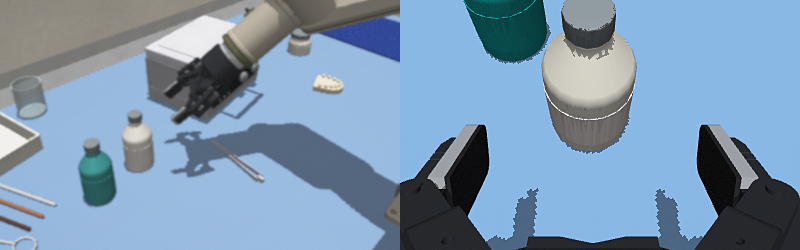

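The crops show the bottle standing upright at its place (side (138,118) in the crop), clear of the turquoise one and the open fingers. Next the lid.

```bash
python3 - <<'E'
from h import *
bar=np.array([505,13,140.])
g=tool(11.4,60,-90)
chain([([430,130,330],tool(50,60,-20),4),([420,-5,380],tool(11.4,75,-90),9),(bar-235*g[:,2],g,3),(bar-150*g[:,2],g,6)])
E
```

```text
4 rows [ 0.091  0.039 -0.264] [-0.01  -0.089 -0.052] end [430 130 330] [  1. -27. 126.  25.  62.  13.] err 0.00 maxstep 11
9 rows [-0.132  0.024 -0.092] [ 0.006 -0.038 -0.062] end [420  -5 380] [-10. -30. 121.   6.  75. -22.] err 0.00 maxstep 4
3 rows [ 0.003 -0.138  0.08 ] [-0.083  0.     0.   ] end [390. -10. 344.] [-15. -45. 136.  15.  62. -31.] err 0.00 maxstep 5
6 rows [-0.    -0.     0.142] [0. 0. 0.] end [431.  -2. 270.] [-12. -30. 135.  16.  48. -31.] err 0.00 maxstep 3
```

```bash
python3 -m jog '0.09 0.04 -0.26 -0.01 -0.09 -0.05 -1; 0.09 0.04 -0.26 -0.01 -0.09 -0.05 -1; 0.09 0.04 -0.26 -0.01 -0.09 -0.05 -1; 0.09 0.04 -0.26 -0.01 -0.09 -0.05 -1; 0 0 0 0 0 0 -1'|head -3; python3 -m jog '-0.13 0.024 -0.09 0.006 -0.038 -0.062 -1; -0.13 0.024 -0.09 0.006 -0.038 -0.062 -1; -0.13 0.024 -0.09 0.006 -0.038 -0.062 -1; -0.13 0.024 -0.09 0.006 -0.038 -0.062 -1; -0.13 0.024 -0.09 0.006 -0.038 -0.062 0'|head -3; python3 -m jog '-0.13 0.024 -0.09 0.006 -0.038 -0.062 0.3; -0.13 0.024 -0.09 0.006 -0.038 -0.062 0.3; -0.13 0.024 -0.09 0.006 -0.038 -0.062 0.3; -0.13 0.024 -0.09 0.006 -0.038 -0.062 0.3; 0 0 0 0 0 0 0.3'
python3 - <<'E'
from h import *
st()
bar=np.array([505,13,140.]);g=tool(11.4,60,-90)
chain([(bar-235*g[:,2],g,3),(bar-150*g[:,2],g,6)])
s=snapshot("wrist");cv2.imwrite("pics/w4.png",cv2.cvtColor(s["img"],cv2.COLOR_RGB2BGR))
v=np.array([-.198,.98,0]);print([proj(s,bar+k*v) for k in(-62,0,62)])
E
```

```text
time: 20.1
tool_pos: [431.9, 131.6, 330.5]
tcp_rot: [168.9, -27.9, 72.6]
time: 20.72
tool_pos: [417.6, 54.9, 344.9]
tcp_rot: [165.4, -12.5, 89.1]
time: 21.35
tool_pos: [421.5, -1.3, 375.8]
tcp_rot: [165.4, 0.0, 101.1]
ft_force: [0.2, 0.4, -0.1]
finger_gap: 29.9
grip_force: 0.0
time=21.4 joint_pos=[ -9.5 -29.3 121.1   5.2  74.5 -21.4] tool_pos=[421.5  -1.3 375.8] tcp_rot=[165.4   0.  101.1] ft_force=[ 0.2  0.4 -0.1] finger_gap=29.9 grip_force=0.0
3 rows [-0.009 -0.14   0.064] [-0.086  0.001 -0.002] end [390. -10. 344.] [-15. -45. 136.  15.  62. -31.] err 0.00 maxstep 5
6 rows [-0.    -0.     0.142] [0. 0. 0.] end [431.  -2. 270.] [-12. -30. 135.  16.  48. -31.] err 0.00 maxstep 3
[array([303.66 , 311.647]), array([305.605, 228.473]), array([307.887, 130.927])]
```

View pics/w4.png

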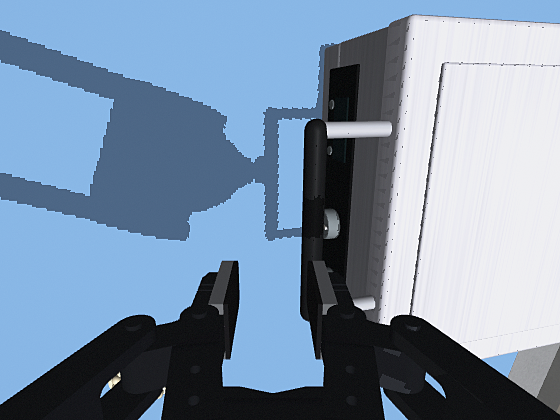

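The wrist view shows the bar from (314,120) to about (308,318), a few pixels from where I projected it. The fingers are open to 30 mm and the lid edge is at column 385 and beyond. I cast these ends onto z = 140.

```bash
python3 - <<'E'
from h import *
s=snapshot("wrist")
p=plane(s,314,121,140);q=plane(s,308,316,140);m=(p+q)/2;print(p,q,np.linalg.norm(p-q),m,"az",np.degrees(np.arctan2(-(p-q)[0],(p-q)[1])))
for n in(m,):
  g=tool(11.4,60,-90)
  chain([(m-235*g[:,2],g,3),(m-162*g[:,2],g,6)])
E
```

```text
[494.824  80.452 140.   ] [520.73  -50.526 140.   ] 133.51577247341532 [507.777  14.963 140.   ] az 11.188265966903721
3 rows [-0.005 -0.128  0.067] [-0.086  0.001 -0.002] end [393.  -8. 344.] [-15. -44. 135.  15.  62. -30.] err 0.00 maxstep 5
6 rows [-0.    -0.     0.122] [0. 0. 0.] end [428.  -1. 280.] [-12. -32. 135.  15.  50. -31.] err 0.00 maxstep 2
```

```bash
python3 -m jog '0 -0.13 0.067 -0.086 0.001 -0.002 0.3; 0 -0.13 0.067 -0.086 0.001 -0.002 0.3; 0 -0.13 0.067 -0.086 0.001 -0.002 0.3; 0 0 0 0 0 0 0.3'
python3 - <<'E'
from h import *
st()
m=np.array([507.8,15,140]);g=tool(11.3,60,-90)
chain([(m-159*g[:,2],g,6)])
s=snapshot("wrist");cv2.imwrite("pics/w5.png",cv2.cvtColor(s["img"],cv2.COLOR_RGB2BGR))
v=np.array([-.196,.98,0]);print([proj(s,m+k*v) for k in(-62,0,62)])
E
```

```text
time: 21.95
tool_pos: [390.8, -7.1, 342.8]
tcp_rot: [150.0, -0.0, 101.4]
ft_force: [0.2, -0.6, -1.0]
finger_gap: 30.1
grip_force: 0.0
time=22.0 joint_pos=[-14.9 -44.4 135.6  14.5  62.2 -30. ] tool_pos=[390.8  -7.1 342.8] tcp_rot=[150.   -0.  101.4] ft_force=[ 0.2 -0.6 -1. ] finger_gap=30.1 grip_force=0.0
6 rows [-0.002  0.003  0.127] [-0. -0.  0.] end [430.  -1. 278.] [-12. -31. 135.  15.  49. -30.] err 0.00 maxstep 2
[array([273.126, 323.77 ]), array([273.304, 236.107]), array([273.516, 132.39 ])]
```

View pics/w5.png

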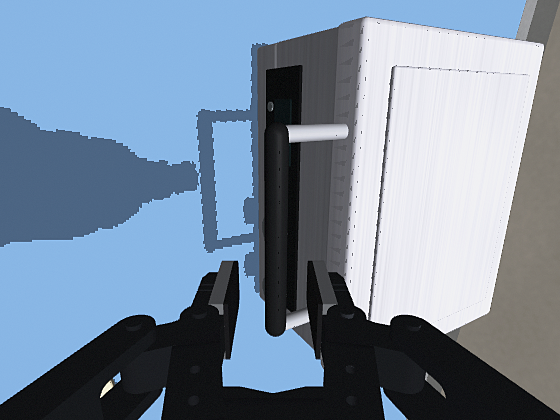

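The wrist view shows the bar (column about 277) between the pads (239 and 308, middle 273), so it is about 2 mm off centre. Advance and close.

```bash
python3 -m jog '0 0.006 0.127 0 0 0 0.3; 0 0.006 0.127 0 0 0 0.3; 0 0.006 0.127 0 0 0 0.3; 0 0.006 0.127 0 0 0 0.3; 0 0.003 0.127 0 0 0 0.3'; python3 -m jog '0 0.003 0.127 0 0 0 0.3; 0 0 0 0 0 0 0.3'; python3 -m jog '0 0 0 0 0 0 0.5; 0 0 0 0 0 0 0.6; 0 0 0 0 0 0 0.7; 0 0 0 0 0 0 1; 0 0 0 0 0 0 1' 40
```

```text
time: 22.62
tool_pos: [426.2, -0.6, 290.5]
tcp_rot: [150.0, 0.1, 101.5]
ft_force: [1.4, 0.1, 0.5]
finger_gap: 29.9
grip_force: 0.0
time: 22.88
tool_pos: [432.1, 0.8, 279.1]
tcp_rot: [150.1, 0.1, 101.5]
ft_force: [-0.6, 0.3, -0.6]
finger_gap: 29.9
grip_force: 0.0
time: 23.5
tool_pos: [430.1, 0.2, 278.9]
tcp_rot: [150.3, 0.1, 101.5]
ft_force: [-18.5, -4.9, 3.1]
finger_gap: 12.8
grip_force: 38.9
```

```bash
python3 -m jog '0 -0.018 -0.01 0 0 0 1; 0 0 0 0 0 0 1' 40; cat >> h.py <<'E'
HZ=np.array([754.8,65.6,130.])
def lid():
    s=sense();m=R.from_euler('xyz',s["tcp_rot"],degrees=True).as_matrix();b=s["tool_pos"]+159.5*m[:,2]-HZ
    u=np.array([.9803,.197,0]);f=-b@u;dn=np.degrees(np.arctan2(-m[2,2],m[:,2]@u))
    print("theta from pos %.3f, from tilt %.3f, radius %.1f"%(np.arctan2(b[2],f)-np.arctan2(10,252),np.radians(dn-60.3),np.hypot(f,b[2])),"bar",b+HZ);return dn
def lidpose(th,dn=None):
    a=th+np.arctan2(10,252);u=np.array([.9803,.197,0]);bar=HZ-252.2*np.cos(a)*u+[0,0,252.2*np.sin(a)]
    g=tool(11.4,60.3+np.degrees(th) if dn is None else dn,-90);return bar-159.5*g[:,2],g
E
python3 - <<'E'
from h import *
st();lid()
chain([(*lidpose(.2),4),(*lidpose(.85),13)])
E
```

```text
time: 23.75
tool_pos: [429.3, 0.1, 280.3]
tcp_rot: [150.0, 0.1, 101.5]
ft_force: [-6.0, 1.1, -0.7]
finger_gap: 12.5
grip_force: 39.5
time=23.8 joint_pos=[-11.9 -31.4 134.7  15.   49.7 -30.4] tool_pos=[429.3   0.1 280.3] tcp_rot=[150.    0.1 101.5] ft_force=[-6.   1.1 -0.7] finger_gap=12.5 grip_force=39.5
theta from pos 0.008, from tilt -0.005, radius 252.5 bar [507.565  15.653 142.147]
4 rows [-0.     0.15  -0.098] [0.049 0.    0.001] end [466.   7. 341.] [ -8. -22. 120.   7.  65. -21.] err 0.00 maxstep 4
13 rows [-0.     0.149 -0.103] [ 0.048 -0.     0.   ] end [650.  45. 477.] [  0.  25.  58.  -4. 115. -12.] err 0.00 maxstep 6
```

```bash
python3 -m jog '0 0.15 -0.1 0.048 0 0 1; 0 0.15 -0.1 0.048 0 0 1; 0 0.15 -0.1 0.048 0 0 1; 0 0.15 -0.1 0.048 0 0 1; 0 0 0 0 0 0 1' 40; 
python3 - <<'E'
from h import *
st();lid()
chain([(*lidpose(.6),8)])
E
```

```text
time: 24.38
tool_pos: [465.6, 7.5, 343.6]
tcp_rot: [161.6, 0.2, 101.5]
ft_force: [-11.2, -0.9, 0.3]
finger_gap: 12.4
grip_force: 41.7
time=24.4 joint_pos=[ -7.8 -21.8 119.5   6.5  64.9 -21.2] tool_pos=[465.6   7.5 343.6] tcp_rot=[161.6   0.2 101.5] ft_force=[-11.2  -0.9   0.3] finger_gap=12.4 grip_force=41.7
theta from pos 0.209, from tilt 0.197, radius 252.5 bar [514.954  17.129 192.2  ]
8 rows [-0.     0.149 -0.1  ] [0.048 0.    0.   ] end [569.  28. 440.] [ -2.   5.  85.  -1.  95. -13.] err 0.00 maxstep 5
```

```bash
python3 -m jog '0 0.145 -0.1 0.048 0 0 1; 0 0.145 -0.1 0.048 0 0 1; 0 0.149 -0.1 0.048 0 0 1; 0 0.149 -0.1 0.048 0 0 1; 0 0 0 0 0 0 1' 40; python3 -m jog '0 0.149 -0.1 0.048 0 0 1; 0 0.149 -0.1 0.048 0 0 1; 0 0.149 -0.1 0.048 0 0 1; 0 0.149 -0.1 0.048 0 0 1; 0 0 0 0 0 0 1' 40;
python3 - <<'E'
from h import *
st();lid()
chain([(*lidpose(.86),6)])
E
```

```text
time: 25.0
tool_pos: [512.2, 17.0, 397.4]
tcp_rot: [172.9, 0.2, 101.5]
ft_force: [-7.8, -1.4, 1.6]
finger_gap: 12.2
grip_force: 41.9
time: 25.62
tool_pos: [568.5, 28.3, 440.2]
tcp_rot: [-175.6, 0.2, 101.5]
ft_force: [-7.8, -2.4, 5.5]
finger_gap: 12.3
grip_force: 42.3
time=25.6 joint_pos=[ -1.9   4.3  85.1  -1.2  94.9 -13.4] tool_pos=[568.5  28.3 440.2] tcp_rot=[-175.6    0.2  101.5] ft_force=[-7.8 -2.4  5.5] finger_gap=12.3 grip_force=42.3
theta from pos 0.602, from tilt 0.596, radius 252.5 bar [556.552  25.364 281.18 ]
6 rows [-0.001  0.13  -0.089] [0.042 0.001 0.   ] end [653.  45. 478.] [  1.  26.  57.  -4. 116. -12.] err 0.00 maxstep 5
```

```bash
python3 -m jog '0 0.14 -0.096 0.046 0 0 1; 0 0.14 -0.096 0.046 0 0 1; 0 0.14 -0.096 0.046 0 0 1; 0 0.14 -0.096 0.046 0 0 1; 0 0.14 -0.096 0.046 0 0 1' 40; python3 -m jog '0 0.1 -0.07 0.034 0 0 1; 0 0 0 0 0 0 1; 0 0 0 0 0 0 1; 0 0 0 0 0 0 1' 40;
python3 - <<'E'
from h import *
st();lid()
chain([(*lidpose(.71),5)])
s=snapshot("side");cv2.imwrite("pics/s6.png",cv2.cvtColor(s["img"],cv2.COLOR_RGB2BGR))
E
```

```text
time: 26.25
tool_pos: [644.2, 43.5, 475.1]
tcp_rot: [-161.9, 0.2, 101.4]
ft_force: [-1.2, -2.8, 2.0]
finger_gap: 12.4
grip_force: 42.0
time: 26.75
tool_pos: [655.1, 45.7, 477.9]
tcp_rot: [-159.8, 0.2, 101.4]
ft_force: [-0.5, -3.6, 3.0]
finger_gap: 12.3
grip_force: 42.1
time=26.8 joint_pos=[  0.7  26.3  56.5  -4.4 117.  -12. ] tool_pos=[655.1  45.7 477.9] tcp_rot=[-159.8    0.2  101.4] ft_force=[-0.5 -3.6  3. ] finger_gap=12.3 grip_force=42.1
theta from pos 0.862, from tilt 0.870, radius 252.6 bar [601.293  34.268 328.206]
5 rows [-0.    -0.09   0.067] [-0.031  0.001 -0.   ] end [604.  35. 458.] [ -1.  13.  74.  -2. 104. -13.] err 0.00 maxstep 4
```

View pics/s6.png

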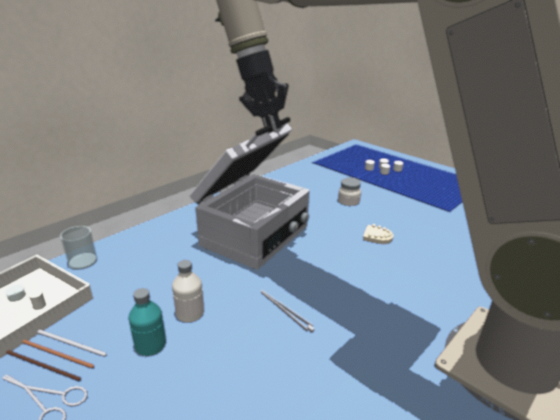

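The side view shows the lid held open by its bar at (275,125), past balance at about 0.865 rad. The bottle is upright at (188,292), and the jar, model and tweezers are where they were. Ease it back to about 0.71.

```bash
python3 -m jog '0 -0.09 0.067 -0.031 0 0 1; 0 -0.09 0.067 -0.031 0 0 1; 0 -0.09 0.067 -0.031 0 0 1; 0 -0.09 0.067 -0.031 0 0 1; 0 -0.09 0.067 -0.031 0 0 1' 40; python3 -m jog '0 0 0 0 0 0 1; 0 0 0 0 0 0 1; 0 0 0 0 0 0 1; 0 0 0 0 0 0 1' 40;
python3 - <<'E'
from h import *
st();lid();print(sense()["qd"])
E
```

```text
time: 27.42
tool_pos: [602.8, 35.3, 458.3]
tcp_rot: [-169.1, 0.2, 101.4]
ft_force: [-4.4, -4.7, 4.6]
finger_gap: 12.2
grip_force: 42.2
time: 27.92
tool_pos: [603.4, 35.4, 458.6]
tcp_rot: [-169.0, 0.2, 101.4]
ft_force: [-5.2, -4.5, 4.0]
finger_gap: 12.5
grip_force: 42.3
time=27.9 joint_pos=[ -0.7  12.9  74.   -2.6 103.8 -12.5] tool_pos=[603.4  35.4 458.6] tcp_rot=[-169.     0.2  101.4] ft_force=[-5.2 -4.5  4. ] finger_gap=12.5 grip_force=42.3
theta from pos 0.710, from tilt 0.711, radius 252.6 bar [573.593  28.779 302.063]
[ 0.049 -0.038 -0.065 -0.079 -0.04   0.076]
```

Both angle readings give 0.71, at rest, with a firm grip.

```bash
python3 -c "
from bench import *
print(hand_in())"
```

```text
the job is handed in; nothing more can be done
None
```

The job is handed in: the bottle was turned over to about 133° and stood back upright at its place, the lid was raised to about 0.865 rad and eased back, and the gripper still holds it by its bar at about 0.71 rad; the judge gave no verdict.

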